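# Fit the pressure knob on the pump's D-shaft and hold it pressed

### The job

The pressure washer pump on the bench lost its control knob: slide the pump's transport lock all the way to its far end stop so that its guard no longer covers the shaft, then take the knob with the pointed nose, turn it so that its flat matches the flat of the D-shaft and push it fully home on the shaft. Keep pressing until the spring-loaded shaft is all the way down and finish like that, with the knob still gripped and held pressed down. Leave the other things on the bench where they are.

Things in the scene. Friction and masses are not known exactly. Their poses are not given: they have to be found in the camera images.
- unit: Pressure washer pump, fixed: black box, x -110 to 110, y -70 to 170 mm, flat top 90 mm high, a grey ribbed motor along its far side (to x 185, 100 mm high), a gauge on top. Origin on the bench under the shaft axis; z up; yaw within 0.4 rad. On its top at x 52 to 72 mm an aluminium track along y with end stops to 114 mm high.
- seat (a point): Centre of the top face of the round steel shoulder (28 mm diameter) on the pump, 100 mm above the bench with the stem up; moves with the stem. The upright steel D-shaft on it is 18 mm tall, 15 mm diameter, top 3 mm tapered, one flat over its height 4.7 mm from the axis. z up; x points from the axis to the flat (flat's outward normal, as the pump's x). The shaft does not turn.
- stem (a joint): Travel of the shaft and shoulder downward (m): 0 up, 0.006 all the way down (hard stop). A spring pushes it up: about 5 N to start moving, about 9 N fully down; it springs back up when released.
- lock (a joint): Travel of the transport lock (m) along the pump's +y: 0 as locked, 0.085 at its far end stop. It starts at 0 to 0.018, where its guard plate lies over the shaft. About 2 N friction; stays where it is left.
- lock_grip (a point): Centre of the top edge of the lock's grip, 165 mm above the bench: upright aluminium fin, 12 mm thick along the pump's y, 34 mm long along its x, 36 mm tall, on a guard plate (top 129, underside 124 mm above the bench, reaching 28 mm either side along y). Axes as the pump's; it slides along y.
- knob: Control knob, grey plastic, loose, upright on the bench, about 70 g. Origin: centre of its underside; z up. Round skirt 44 mm diameter, 25 mm high; on it an upright grip bar, 38 mm long (x), 14 mm thick (y), 25 to 55 mm high, centred on the axis. A pointed nose stands out of the skirt at +x, to 34 mm from the axis. Yaw at the start within 0.8 rad.
- cap: Bystander: plain round grey cap, stepped, 48 mm diameter, 40 mm high, no nose. Origin at the centre of its underside.
- coupling: Bystander: hose coupling, black and brass, upright, 38 mm diameter, 66 mm high. Origin at the centre of its underside.
- wax: Bystander: closed white jar, 72 mm diameter, 55 mm high. Origin at the centre of its underside.
- gun: Bystander: spray gun lying flat, barrel about 200 mm long along x, grip toward -y, 34 mm high. Origin on the bench under the barrel.
- brush: Bystander: hand brush lying flat, along x. Origin under its middle.
- can: Bystander: bare aluminium can, 56 mm diameter, 170 mm high. Origin at the centre of its underside.
- spray: Bystander: white trigger spray bottle, 68 mm diameter, 183 mm high. Origin at the centre of its underside.
- bore (a point): Mouth of the knob's D-shaped bore, at the centre of its underside (same frame as the knob): 21 mm deep, round part 18 mm diameter, flat 5.7 mm from the axis on the +x side, so the nose points where the flat is. It fits the shaft one way only, within about 0.15 rad, and then the underside sits on the shoulder.
Things that resemble listed ones, but are neither listed nor needed, are in the scene too. Leave any red look-alike of the knob alone.

How it is judged (in metres and radians):
On the way, in this order (a step that is already met when the one before it is completed fails the run):
1. the transport lock is slid to its far end stop (value of joint lock above 0.08 m), for 0.2 s.
2. the knob is fully home on the D-shaft, flat to flat (horizontal distance between knob and seat below 0.003 m and z of knob in the frame of seat between -0.003 and 0.003 m and angle between the x axis of knob and the x axis of seat, either way round below 0.3 rad), for 0.2 s.
At the end, for the whole second after the job is handed in: Lock past 80 of 85 mm; knob home on the D-shaft (underside and axis within 3 mm of the shoulder, nose within 0.3 rad of the flat, tilt under 0.12 rad); fingers grip it (over 2 N) and keep the shaft pressed down over 4.5 of 6 mm through the last second (all of step 2 and value of joint lock above 0.08 m and angle between knob's own z axis and vertical below 0.12 rad and value of joint stem above 0.0045 m and contact force between the fingers and knob above 2 N); the arm keeps its last pose, push and grip.
It fails at once if a bystander is moved by more than 30 mm (distance of any of cap, coupling, wax, gun, brush, can, spray from where it was at the start of the episode above 0.03 m).
It also fails if it takes over 58 s, if anything falls off the work surface, if the arm or the gripper's body presses on something with over 40 N, if the wrist force passes 120 N, or if a joint passes its speed limit or range.

### The arm

A 7-joint arm with a two-finger parallel gripper is mounted at the origin on the work surface. World frame = base frame: x ahead of the robot, y to its left, z up, the work surface at z = 0. Lengths are in mm, angles in rad, forces in N, time in s.
With the tool pointing down it reaches from about 425 to 1025 mm from the base axis. Payload 9.4 kg.
Tool frame: the origin (TCP) lies between the finger pads; the fingertips stand 19 mm ahead of it and the grasp point (between the pads) is the TCP; x points along the fingers, z is the direction in which the jaws open and shut, and the axes are right-handed (so a half turn about x gives the same grasp; the last joint's range is limited). The gripper opens to 85 mm and grips with 20 to 120 N. Pads are 22 mm wide; open, the fingers measure 114 mm over their backs; the gripper's body (76 mm by 85 mm) begins 54 mm behind the grasp point. The pads swing forward as they close: fully open they stand 13 mm farther back than shut.
Start: joints at [-1.372, 0.599, -0.003, 1.599, 0.002, 0.943, -0.08], TCP at [197.433, 697.599, 250.275] pointing down, gripper open.
Joint ranges: [-2.57, 2.57], [-0.35, 1.97], [-1.29, 1.29], [0.11, 2.56], [-1.05, 4.19], [0.11, 1.86], [-2.63, 2.63]. Speed limits (rad/s): [2.22, 2.22, 3.01, 3.01, 3.14, 3.14, 3.14].

### API

Orientations are given as a unit quaternion [x, y, z, w].
In Python, from plant import arm gives the robot as it stands.
- The arm moves only by the tool step_arm, never from a script. Its argument "plan" is a list of rows, each an object with "translation": the shift along the tool's x, y, z in units of 20 mm (1.0 is 20 mm), a list of three; "yaw": the turn about the tool's x in units of pi/4 rad (1.0 is pi/4 rad); "gripper": the gripper command: -1 is fully open, 1 is shut, values between are in proportion. A call has 1 to 10 rows; each row shifts and turns the pose as measured when the row begins, along the tool's axes as they then stand; what a row does not reach is not made up. A row lasts 1/10 s, in which the tool goes at most 50 mm and 8.59 degrees, less where a joint would pass 70% of its speed; a pose out of reach is approached as far as the arm can. A call with a number of a shift or a turn outside -1 to 1 is refused whole. A call with a gripper value outside its range is refused whole. The fingers move at their own pace and stop on an object; "newtons" is the grip in N (left out, the last holds). Time passes only in rows, so rows that do not move let the fingers close. It gives the time, the measured TCP pose, the force and the opening at its end, in the units of the state.
- arm.observe(): the state, without advancing time (a new reading comes with each control period).
- arm.get_image(name): name is "scene" or "top" or "wrist"; returns a dict with "frame" (400x640x3 uint8, blue, green, red), "camera_matrix" (3x3 intrinsics, pixels), "R" (3x3) and "t" (3): a world point X has camera coordinates R X + t. Camera axes: x right, y down, z forward; pixel columns grow to the right and rows downward; lengths in mm; the calibration is good to about 2 mm. A picture is of the moment at which its call begins. There is no depth.
- arm.sign_off(): hands the job in, once; it reports no verdict.
The state is a dict: "clock": time; "qpos": joint angles; "qd": joint speeds; "joint_efforts": joint torques, N m; "ee_pos": TCP position; "eef_rot": TCP orientation; "force": force on the tool from outside, world axes, zero at the start; "wrist_torque": the same for the moment, N m; "gripper_width": finger opening in mm.
Only numpy, scipy, OpenCV 4.12 (cv2) and the standard library are available. Lean on these libraries where they do the work, as an engineer would, in place of code of your own. Each camera call takes 0.05 s, during which the arm holds its last target. There are 200 camera calls.

## Working session

There is one attempt and no reset: what is moved stays moved. The work goes in short steps, Python scripts to look and compute and a tool call to move; the robot and the scene stay as the last step left them, time stands still between calls to the robot, and variables do not carry over. Pictures are saved under pics/ and viewed, about 8 in all and at most 12, crops included, and the job is handed in when it is done.

Besides the shell and the picture viewer there is one more tool, called after "Emit:" in YAML: its name, and indented under it one key for each argument. step_arm: Moves the arm, as the interface text tells. Shifts and turns lie within -1 to 1; 1 stands for 20 mm of shift or pi/4 rad of turn. Its arguments: {"type":"object","properties":{"plan":{"type":"array"},"newtons":{"type":"number"}},"required":["plan"]}

```bash
mkdir -p pics; ls
cat > h.py <<'E'
import numpy as np, cv2
from plant import arm
def ray(im,uv):
    K=np.array(im["camera_matrix"]);R=np.array(im["R"]);t=np.array(im["t"]).ravel()
    d=R.T@np.linalg.solve(K,[uv[0],uv[1],1.]); return -R.T@t,d
def onz(im,uv,z):
    c,d=ray(im,uv); return c+d*(z-c[2])/d[2]
def proj(im,X):
    p=np.array(im["camera_matrix"])@(np.array(im["R"])@np.array(X,float)+np.array(im["t"]).ravel()); return p[:2]/p[2]
def grab(n,f):
    im=arm.get_image(n); cv2.imwrite(f"pics/{f}.png",im["frame"])
    import pickle; pickle.dump(im,open(f"pics/{f}.pkl","wb")); return im
def load(f):
    import pickle; return pickle.load(open(f"pics/{f}.pkl","rb"))
E
python3 - <<'E'
from h import *
print(arm.observe())
for n in("top","scene"):
    im=grab(n,n+"0"); c,d=ray(im,(320,200)); print(n,c,d,np.array(im["camera_matrix"]).tolist())
E
```

```text
pics
{'clock': 0.0, 'qpos': array([-1.37172334,  0.60011382, -0.00253545,  1.6001451 ,  0.00181515,
        0.94289898, -0.07979013]), 'qd': array([ 0.00079915, -0.00064475,  0.00024174, -0.00102071,  0.00013419,
        0.00095207, -0.00100997]), 'joint_efforts': array([-2.57928159e-04, -7.76488280e+01,  1.56481035e+00, -2.57999557e+01,
        1.22478176e-02,  9.18136036e-03, -8.33231212e-06]), 'ee_pos': array([197.31058163, 697.16656098, 249.41978132]), 'eef_rot': array([-0.42692599,  0.5643685 ,  0.42617245,  0.56355961]), 'force': array([0.22820676, 0.67334793, 0.09753725]), 'wrist_torque': array([-0.04345072, -0.02506874,  0.04943598]), 'gripper_width': 85.51150169782176}
top [ 409.63787985   12.55793111 1364.51249748] [ 0.12017932  0.01298993 -0.99275011] [[373.4107616409619, 0.0, 317.9026043361428], [0.0, 373.4107616409619, 204.30711398969916], [0.0, 0.0, 1.0]]
scene [1273.7312847   804.44535754  841.79442269] [-0.56621893 -0.60351549 -0.56141135] [[415.68456765909417, 0.0, 320.87963958445346], [0.0, 415.68456765909417, 198.49802442938844], [0.0, 0.0, 1.0]]
```

View pics/top0.png

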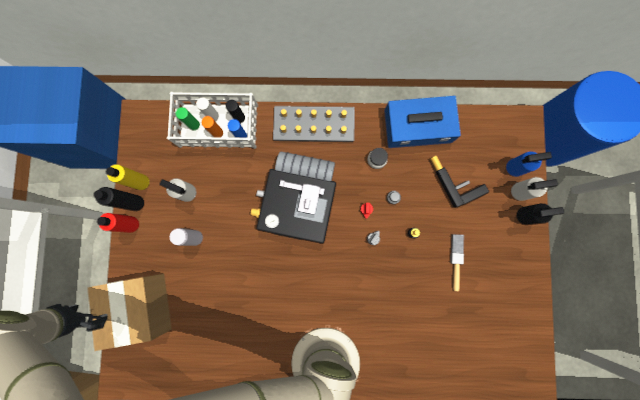

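View pics/scene0.png

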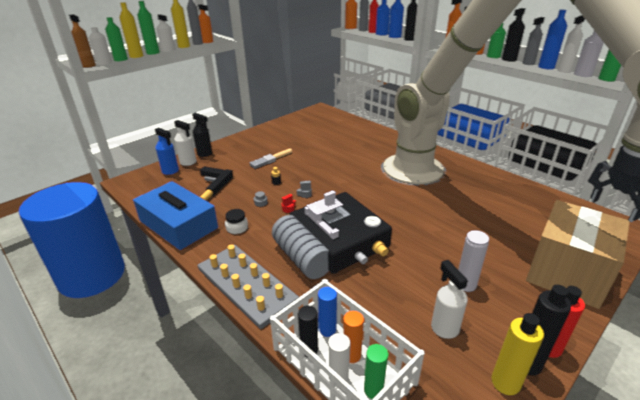

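Candidates for the knob in the top view:
- Grey piece with a nose at (374,238).
- Plain round grey cap at (394,197).
- Red look-alike at (367,210).
- Coupling at (414,233), and jar at (377,158).

The description fits the grey piece with the nose at (374,238). The pump is at about (298,205). I'll check this in a close crop.

Run:
```python
from h import *
a=load("top0")["frame"][145:255,245:425]; b=load("scene0")["frame"][165:285,235:405]
a=cv2.resize(a,(800,489),interpolation=cv2.INTER_CUBIC)
cv2.imwrite("pics/c1.png",a)
cv2.imwrite("pics/c2.png",cv2.resize(b,(800,565),interpolation=cv2.INTER_CUBIC))
```

```text
(no output)
```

View pics/c1.png

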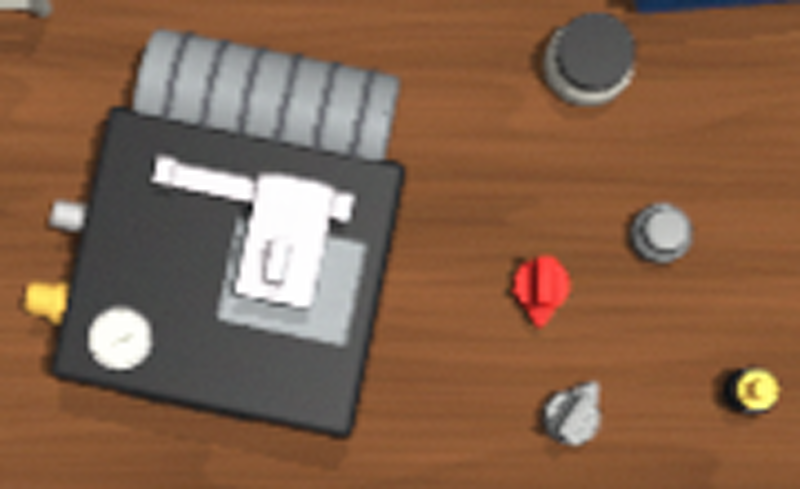

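View pics/c2.png

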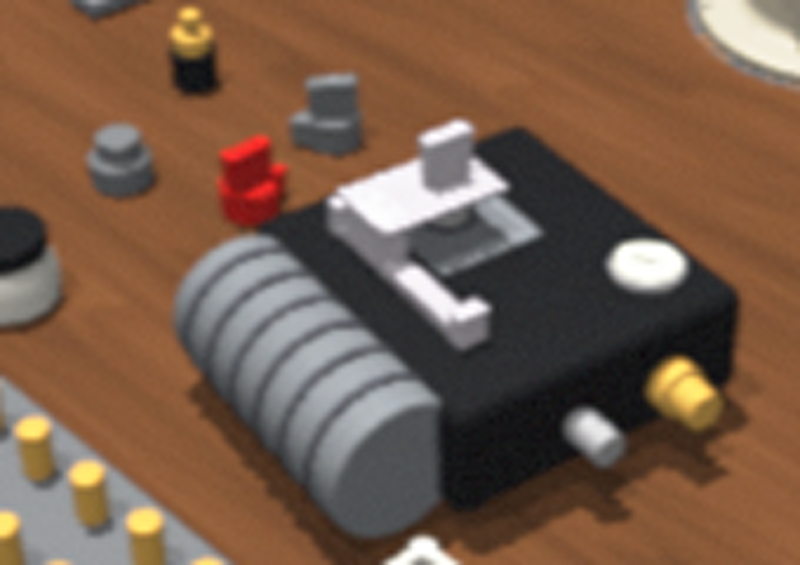

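The crops confirm it: the nosed grey knob is at about (374,238) in the top view, with its nose pointing up and right. The red look-alike and the plain cap are clearly separate. The pump track runs along image-left, so the yaw is about -0.2.

Run:
```python
from h import *
im=load("top0"); s=800/180
P=lambda u,v,z:onz(im,(245+u/s,145+v/s),z)
cs=[P(110,108,90),P(403,165,90),P(352,437,90),P(55,375,90)]
for c in cs: print(c.round(0))
y=cs[0]-cs[1]; x=cs[1]-cs[2]
print(np.hypot(*y[:2]),np.hypot(*x[:2]), np.arctan2(-y[0],y[1]),np.arctan2(x[1],x[0]))
yaw=-0.2
print("fin",P(278,243,165),P(268,285,165))
# seat from corners: mean centre -> pump (0,50)
m=np.mean(cs,0); R=lambda a:np.array([[np.cos(a),-np.sin(a)],[np.sin(a),np.cos(a)]])
print("seat",m[:2]-R(-.2)@[0,50])
print("track",P(162,170,114),P(345,205,114))
f=im["frame"][222:250,360:388].astype(int); hsv=cv2.cvtColor(im["frame"],cv2.COLOR_BGR2HSV)
m=((hsv[...,1]<60)&(hsv[...,2]>60)).astype(np.uint8); m[:222]=0;m[250:]=0;m[:,:362]=0;m[:,388:]=0
v,u=np.nonzero(m); print(len(u),u.mean(),v.mean(), "knob",onz(im,(u.mean(),v.mean()),25),"tip",onz(im,(245+595/s,145+385/s),20))
print(arm.observe()["eef_rot"])
from scipy.spatial.transform import Rotation as Rt
print(Rt.from_quat(arm.observe()["eef_rot"]).as_matrix().round(3))
w=arm.get_image("wrist"); R0=np.array(w["R"]);print("wristcam",(-R0.T@np.array(w["t"]).ravel()).round(1),R0.round(3).tolist(),w["camera_matrix"][0][0])
```

```text
[668. 206.  90.]
[627. -24.  90.]
[416.  12.  90.]
[459. 241.  90.]
233.38370493590463 214.00449893630645 -0.1774690405223102 -0.16806690110910558
fin [555.17990086  68.58034026 165.        ] [524.31621631  75.14102316 165.        ]
seat [532.66534781  59.93201078]
track [615.94228952 160.92561149 114.        ] [591.40674709  20.63107532 114.        ]
141 373.51063829787233 237.75886524822695 knob [ 439.65615323 -163.31379329   25.        ] tip [ 462.0508986  -183.06639508   20.        ]
[-0.4268958   0.56433634  0.42621445  0.56358292]
[[-0.    -0.962  0.272]
 [-0.001  0.272  0.962]
 [-1.    -0.    -0.001]]
wristcam [132.  716.1 373.5] [[0.272, 0.962, -0.002], [0.928, -0.261, 0.266], [0.256, -0.074, -0.964]] 285.6563828089177
```

Emit:
step_arm:
  plan:
    - {"translation": [0,-1,-1],"yaw": -0.13,"gripper": -1}
    - {"translation": [0,-1,-1],"yaw": 0,"gripper": -1}
    - {"translation": [0,-1,-1],"yaw": 0,"gripper": -1}
    - {"translation": [0,-1,-1],"yaw": 0,"gripper": -1}
    - {"translation": [0,-1,-1],"yaw": 0,"gripper": -1}
    - {"translation": [0,-1,-1],"yaw": 0,"gripper": -1}
    - {"translation": [0,-1,-1],"yaw": 0,"gripper": -1}
    - {"translation": [0,-1,-1],"yaw": 0,"gripper": -1}
    - {"translation": [0,-1,-1],"yaw": 0,"gripper": -1}
    - {"translation": [0,-1,-1],"yaw": 0,"gripper": -1}
  newtons: 40

```text
clock: 1.15
ee_pos: [359.3, 458.9, 246.1]
eef_rot: [-0.458, 0.541, 0.458, 0.537]
force: [-0.2, -0.5, -0.1]
gripper_width: 85.3
```

Emit:
step_arm:
  plan:
    - {"translation": [-0.2,-0.7,-1],"yaw": 0,"gripper": -1}
    - {"translation": [0,-0.7,-1],"yaw": 0,"gripper": -1}
    - {"translation": [0,-0.7,-1],"yaw": 0,"gripper": -1}
    - {"translation": [0,-0.7,-1],"yaw": 0,"gripper": -1}
    - {"translation": [0,-0.7,-1],"yaw": 0,"gripper": -1}
    - {"translation": [0,-0.7,-1],"yaw": 0,"gripper": -1}
    - {"translation": [0,-0.7,-1],"yaw": 0,"gripper": -1}
    - {"translation": [0,-0.7,-1],"yaw": 0,"gripper": -1}
    - {"translation": [0,-0.7,-1],"yaw": 0,"gripper": -1}
    - {"translation": [0,-0.7,-1],"yaw": 0,"gripper": -1}

```text
clock: 2.15
ee_pos: [469.2, 227.8, 250.0]
eef_rot: [-0.458, 0.542, 0.457, 0.536]
force: [0.7, -0.5, 0.4]
gripper_width: 85.7
```

Emit:
step_arm:
  plan:
    - {"translation": [0,-0.7,-1],"yaw": 0,"gripper": -1}
    - {"translation": [0,-0.7,-1],"yaw": 0,"gripper": -1}
    - {"translation": [0,-0.7,-1],"yaw": 0,"gripper": -1}
    - {"translation": [0,-0.7,-1],"yaw": 0,"gripper": -1}
    - {"translation": [0,-0.7,-1],"yaw": 0,"gripper": -1}
    - {"translation": [0,-0.7,-0.8],"yaw": 0,"gripper": -1}
    - {"translation": [0,0,0],"yaw": 0,"gripper": -1}

```text
clock: 2.85
ee_pos: [536.0, 90.2, 250.0]
eef_rot: [-0.457, 0.543, 0.456, 0.537]
force: [-0.8, 0.2, -0.2]
gripper_width: 85.3
```

```bash
cat >> h.py <<'E'
from scipy.spatial.transform import Rotation as Rt
def st():
    s=arm.observe(); M=Rt.from_quat(s["eef_rot"]).as_matrix(); print("clk",s["clock"],"tcp",s["ee_pos"].round(1),"zang",np.arctan2(M[1,2],M[0,2]).round(3),"F",s["force"].round(1),"w",s["gripper_width"].round(1)); return s,M
def to(target,zang=None):
    s,M=st(); print("units",(M.T@(np.array(target)-s["ee_pos"])/20).round(2), None if zang is None else round(-(zang-np.arctan2(M[1,2],M[0,2]))/(np.pi/4),3))
E
python3 - <<'E'
from h import *
st(); grab("wrist","w1")
E
```

```text
Traceback (most recent call last):
  File "h.py", line 17, in st
    s=arm.observe(); M=Rt.from_quat(s["eef_rot"]).as_matrix(); print("clk",s["clock"],"tcp",s["ee_pos"].round(1),"zang",np.arctan2(M[1,2],M[0,2]).round(3),"F",s["force"].round(1),"w",s["gripper_width"].round(1)); return s,M
                                                                                                                                                                                       ^^^^^^^^^^^^^^^^^^^^^^^^
AttributeError: 'float' object has no attribute 'round'
```

```bash
sed -i 's/s\["gripper_width"\].round(1)/round(s["gripper_width"],1)/' h.py
python3 - <<'E'
from h import *
st(); grab("wrist","w1")
E
```

```text
clk 2.85 tcp [536.   90.2 250. ] zang 1.403 F [-0.8  0.2 -0.2] w 85.3
```

View pics/w1.png

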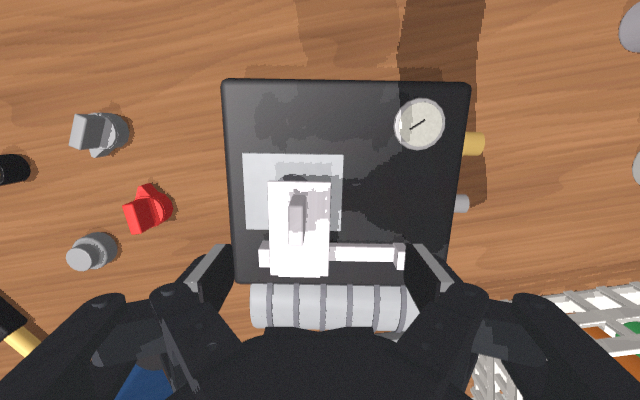

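Wrist view: the fin is at about (297,215), the track runs at row ~253, the pump's near edge is at row ~81 from column 226 to 467, and the knob is at (98,132).

Run:
```python
from h import *
im=load("w1")
a=onz(im,(224,80),90);b=onz(im,(469,84),90);print(a,b,np.linalg.norm(b-a),"yaw",np.arctan2(-(b-a)[0],(b-a)[1]))
cv2.imwrite("pics/c3.png",cv2.resize(im["frame"][145:285,225:425],(800,560),interpolation=cv2.INTER_CUBIC))
```

```text
[417.69143584  19.7708454   90.        ] [459.08585037 243.04182041  90.        ] 227.07581517630967 yaw -0.18331839663389626
```

View pics/c3.png

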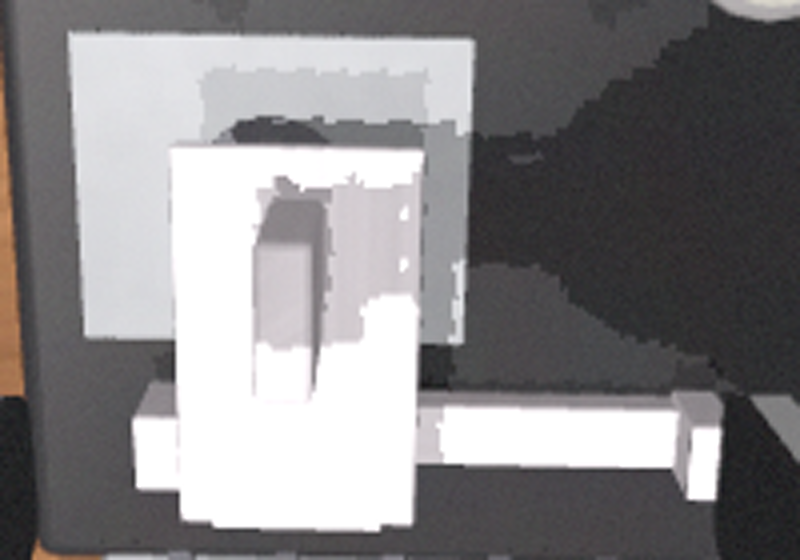

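Run:
```python
from h import *
im=load("w1"); P=lambda u,v,z:onz(im,(225+u/4,145+v/4),z)[:2]
y=lambda a,b:np.arctan2(-(b-a)[0],(b-a)[1])
A,B,C,D=P(172,147,129),P(424,150,129),P(415,527,129),P(182,520,129)
print("plate",A,B,C,D,np.linalg.norm(B-A),y(A,B),y(D,C))
f=[P(255,242,165),P(315,242,165),P(310,402,165),P(252,402,165)]
print("fin",np.mean(f,0),np.linalg.norm(f[1]-f[0]),np.linalg.norm(f[3]-f[0]))
E1,E2=P(157,487,114),P(705,497,114);print("track",y(E1,E2),E1,E2)
T1,T2=P(445,405,106),P(675,407,106);print(y(T1,T2))
F=np.mean(f,0); to([F[0],F[1],154],np.pi/2-.175)
```

```text
plate [511.96838902  48.40489336] [521.69460367 102.76240911] [612.50443999  86.34147192] [601.66496679  31.43996304] 55.22081826567498 -0.1770567594158335 -0.19492789277058248
fin [543.6373239   70.32708929] 11.473411946421413 33.175755500966055
track -0.18192719246051647 [599.60125263  22.77978274] [624.6209622 158.7851169]
-0.17200179858272663
clk 2.9 tcp [535.2  91.6 249.8] zang 1.405 F [ 0.1 -0.6 -0.3] w 85.5
units [ 4.8  -0.62 -0.94] 0.011
```

Emit:
step_arm:
  plan:
    - {"translation": [0.3,-0.6,-0.9],"yaw": 0.02,"gripper": -1}
    - {"translation": [1,-0.1,-0.1],"yaw": 0,"gripper": -1}
    - {"translation": [1,0,0],"yaw": 0,"gripper": -1}
    - {"translation": [1,0,0],"yaw": 0,"gripper": -1}
    - {"translation": [0.8,0,0],"yaw": 0,"gripper": -1}
    - {"translation": [0.4,0,0],"yaw": 0,"gripper": -0.5}

```text
clock: 3.5
ee_pos: [543.8, 75.3, 158.2]
eef_rot: [-0.454, 0.544, 0.454, 0.54]
force: [0.3, 0.5, 0.7]
gripper_width: 73.4
```

Run:
```python
from h import *
to([543.6,70.3,154],1.39)
```

```text
clk 3.5 tcp [543.8  75.3 158.2] zang 1.395 F [0.3 0.5 0.7] w 73.4
units [ 0.21 -0.03 -0.25] 0.006
```

Emit:
step_arm:
  plan:
    - {"translation": [0.15,0,-0.25],"yaw": 0,"gripper": 1}
    - {"translation": [0,0,0],"yaw": 0,"gripper": 1}
    - {"translation": [0,0,0],"yaw": 0,"gripper": 1}
    - {"translation": [0,0,0],"yaw": 0,"gripper": 1}
    - {"translation": [0,0,0],"yaw": 0,"gripper": 1}
    - {"translation": [0,0,0],"yaw": 0,"gripper": 1}
    - {"translation": [0,0,0],"yaw": 0,"gripper": 1}
  newtons: 30

```text
clock: 4.2
ee_pos: [542.2, 71.7, 155.6]
eef_rot: [-0.454, 0.544, 0.455, 0.54]
force: [1.4, 0.6, -4.8]
gripper_width: 11.9
```

Emit:
step_arm:
  plan:
    - {"translation": [0,0,0.5],"yaw": 0,"gripper": 1}
    - {"translation": [0,0,0.5],"yaw": 0,"gripper": 1}
    - {"translation": [0,0,0.5],"yaw": 0,"gripper": 1}
    - {"translation": [0,0,0.5],"yaw": 0,"gripper": 1}
    - {"translation": [0,0,0.5],"yaw": 0,"gripper": 1}
    - {"translation": [0,0,0.5],"yaw": 0,"gripper": 1}

```text
clock: 4.8
ee_pos: [553.7, 133.6, 155.6]
eef_rot: [-0.454, 0.545, 0.454, 0.54]
force: [0.5, -2.4, -3.8]
gripper_width: 11.1
```

Emit:
step_arm:
  plan:
    - {"translation": [0,0,0.25],"yaw": 0,"gripper": 1}
    - {"translation": [0,0,0.25],"yaw": 0,"gripper": 1}
    - {"translation": [0,0,0.25],"yaw": 0,"gripper": 1}
    - {"translation": [0,0,0.25],"yaw": 0,"gripper": 1}
    - {"translation": [0,0,0.25],"yaw": 0,"gripper": 1}

```text
clock: 5.3
ee_pos: [555.9, 145.2, 155.6]
eef_rot: [-0.454, 0.553, 0.448, 0.536]
force: [-2.1, -17.3, 3.8]
gripper_width: 11.3
```

Emit:
step_arm:
  plan:
    - {"translation": [0,0,0.2],"yaw": 0,"gripper": 1}
    - {"translation": [0,0,0.2],"yaw": 0,"gripper": 1}
    - {"translation": [0,0,0],"yaw": 0,"gripper": 1}
    - {"translation": [0,0,0],"yaw": 0,"gripper": -0.3}
    - {"translation": [0,0,0],"yaw": 0,"gripper": -0.3}
    - {"translation": [0,0,0],"yaw": 0,"gripper": -0.3}
    - {"translation": [-1,0,0],"yaw": 0,"gripper": -1}
    - {"translation": [-1,0,-0.5],"yaw": 0,"gripper": -1}
    - {"translation": [-1,0,-1],"yaw": 0,"gripper": -1}
    - {"translation": [-1,0,-1],"yaw": 0,"gripper": -1}

```text
clock: 6.3
ee_pos: [547.0, 103.7, 238.0]
eef_rot: [-0.455, 0.556, 0.449, 0.531]
force: [0.7, 0.6, -0.1]
gripper_width: 85.5
```

Emit:
step_arm:
  plan:
    - {"translation": [-0.5,0,-0.5],"yaw": 0,"gripper": -1}
    - {"translation": [-0.2,0,0],"yaw": 0,"gripper": -1}
    - {"translation": [0,0,0],"yaw": 0,"gripper": -1}

```text
clock: 6.6
ee_pos: [546.3, 93.2, 255.5]
eef_rot: [-0.455, 0.555, 0.448, 0.533]
force: [-0.4, 0.3, -0.2]
gripper_width: 85.5
```

Run:
```python
from h import *
st(); im=grab("wrist","w2")
a=proj(im,[535,60,110]); print(a); 
cv2.imwrite("pics/c4.png",cv2.resize(im["frame"][80:280,170:470],(800,533),interpolation=cv2.INTER_CUBIC))
```

```text
clk 6.6 tcp [546.3  93.2 255.5] zang 1.386 F [-0.4  0.3 -0.2] w 85.5
[287.37864659 189.46424361]
```

View pics/c4.png

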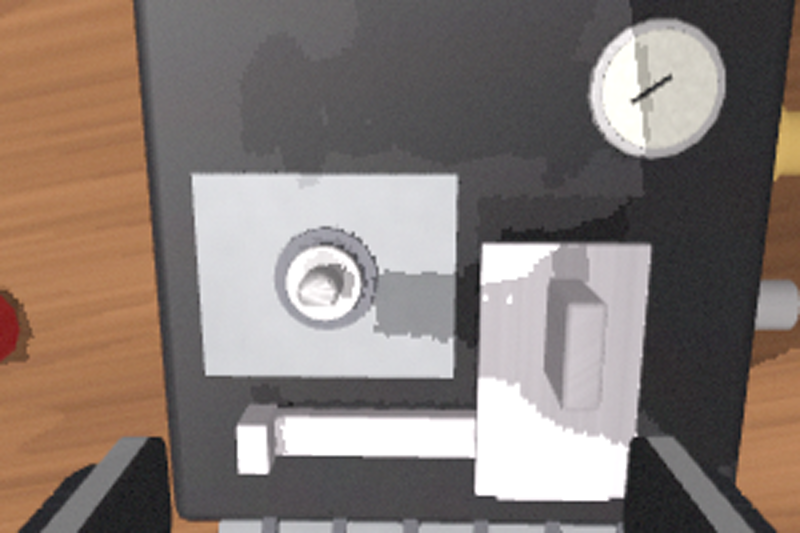

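The shaft is now clear at crop (323,284), with its shoulder ring visible. The guard sits on the far end stop.

Run:
```python
from h import *
im=load("w2"); P=lambda u,v,z:onz(im,(170+u/(8/3)-.2,80+v/(8/3)-.2),z)[:2]
print("shoulder",P(323.5,284,100),"diam",np.linalg.norm(P(363,284,100)-P(284,284,100)))
print("shafttop",P(322,291,118))
E1=P(255,470,114);T1,T2=P(290,413,106),P(470,415,106)
y=lambda a,b:np.arctan2(-(b-a)[0],(b-a)[1]);print("yaw",y(T1,T2),y(P(193,174,90),P(458,174,90)),y(P(205,377,90),P(453,377,90)))
f=[P(567,302,165),P(606,302,165),P(600,408,165),P(562,408,165)];print("fin",np.mean(f,0))
s,M=st();print(M.round(3).tolist())
# knob rough from w1
w=load("w1"); hsv=cv2.cvtColor(w["frame"],cv2.COLOR_BGR2HSV)
im2=im["frame"]
```

```text
shoulder [534.45023214  62.57267848] diam 29.90998959078619
shafttop [533.43611471  64.52858551]
yaw -0.18330886840593197 -0.18173482293481866 -0.17314159245525584
fin [556.8590871  144.46410832]
clk 6.65 tcp [546.1  93.2 255.1] zang 1.387 F [-0.5  1.  -0.6] w 85.4
[[-0.017, -0.983, 0.183], [-0.028, 0.183, 0.983], [-0.999, 0.012, -0.031]]
```

Emit:
step_arm:
  plan:
    - {"translation": [0,0.2,-1],"yaw": 0,"gripper": -1}
    - {"translation": [0,0.2,-1],"yaw": 0,"gripper": -1}
    - {"translation": [0,0.2,-1],"yaw": 0,"gripper": -1}
    - {"translation": [0,0.2,-1],"yaw": 0,"gripper": -1}
    - {"translation": [0,0.2,-1],"yaw": 0,"gripper": -1}
    - {"translation": [0,0.2,-1],"yaw": 0,"gripper": -1}
    - {"translation": [0,0.2,-1],"yaw": 0,"gripper": -1}
    - {"translation": [0.2,0.2,-1],"yaw": 0,"gripper": -1}
    - {"translation": [0.4,0.3,-1],"yaw": 0,"gripper": -1}
    - {"translation": [0.4,0.3,-1],"yaw": 0,"gripper": -1}

```text
clock: 7.65
ee_pos: [458.7, -100.8, 233.6]
eef_rot: [-0.456, 0.556, 0.454, 0.526]
force: [-0.4, -0.0, 0.6]
gripper_width: 85.6
```

Emit:
step_arm:
  plan:
    - {"translation": [0.4,0.3,-1],"yaw": 0,"gripper": -1}
    - {"translation": [0.4,0.3,-1],"yaw": 0,"gripper": -1}
    - {"translation": [0.4,0.2,-1],"yaw": 0,"gripper": -1}
    - {"translation": [0.4,0,-0.5],"yaw": 0,"gripper": -1}
    - {"translation": [0,0,0],"yaw": 0.18,"gripper": -1}
    - {"translation": [0,0,0],"yaw": 0.18,"gripper": -1}
    - {"translation": [0,0,0],"yaw": 0.18,"gripper": -1}
    - {"translation": [0,0,0],"yaw": 0.16,"gripper": -1}
    - {"translation": [0,0,0],"yaw": 0,"gripper": -1}

```text
clock: 8.55
ee_pos: [422.0, -172.7, 196.3]
eef_rot: [-0.286, 0.666, 0.281, 0.629]
force: [-0.3, 0.5, 0.5]
gripper_width: 85.4
```

Run:
```python
from h import *
st(); im=grab("wrist","w3")
p=proj(im,[440,-163,30]); print(p); u,v=int(p[0])-90,int(p[1])-65; u=max(0,min(u,460));v=max(0,min(v,270)); print(u,v)
cv2.imwrite("pics/c5.png",cv2.resize(im["frame"][v:v+130,u:u+180],(720,520),interpolation=cv2.INTER_CUBIC))
```

```text
clk 8.55 tcp [ 422.  -172.7  196.3] zang 0.826 F [-0.3  0.5  0.5] w 85.4
[345.24128025 196.71149079]
255 131
```

View pics/c5.png

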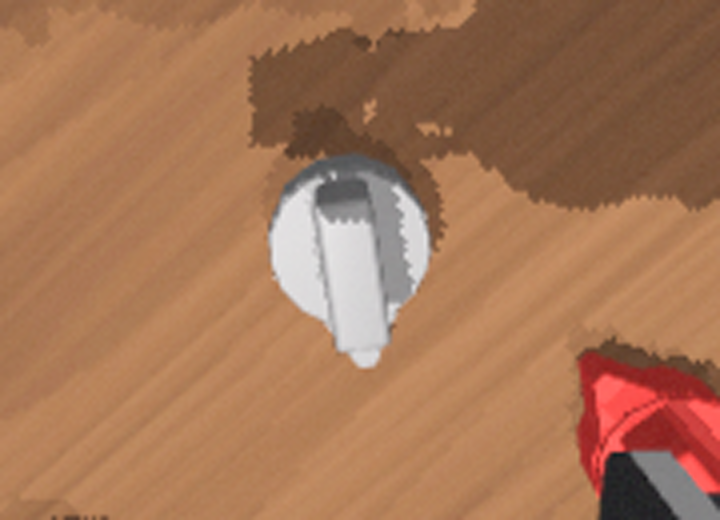

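Run:
```python
from h import *
im=load("w3"); P=lambda u,v,z:onz(im,(255+u/4-.4,131+v/4-.4),z)[:2]
c=[P(317,207,55),P(371,205,55),P(388,347,55),P(340,353,55)]
m=np.mean(c,0); d=(c[3]+c[2]-c[0]-c[1])/2
print("bar",m,np.linalg.norm(d),np.linalg.norm(c[1]-c[0]),"ang",np.arctan2(d[1],d[0]))
s=P(350,246,25); print("skirt",s,np.linalg.norm(P(429,246,25)-P(271,246,25)))
t=P(367,366,25)-s; print("nose",np.linalg.norm(t),np.arctan2(t[1],t[0]))
a=np.arctan2(d[1],d[0]); g=(m+s)/2
to([g[0],g[1],46.5],a+np.pi/2)
```

```text
bar [ 436.00500799 -163.48644779] 36.13379897865557 12.733561423252407 ang -0.589401204651622
skirt [ 435.06585579 -162.82812328] 41.79560523444171
nose 33.93517186892068 -0.5866241253976899
clk 8.6 tcp [ 422.  -172.6  196.3] zang 0.831 F [0.4 0.5 1. ] w 85.4
units [ 7.44 -0.29  1.18] -0.192
```

Emit:
step_arm:
  plan:
    - {"translation": [0,-0.3,1],"yaw": -0.18,"gripper": 0}
    - {"translation": [1,0,0.2],"yaw": -0.01,"gripper": 0}
    - {"translation": [1,0,0],"yaw": 0,"gripper": 0}
    - {"translation": [1,0,0],"yaw": 0,"gripper": 0}
    - {"translation": [1,0,0],"yaw": 0,"gripper": 0}
    - {"translation": [0.8,0,0],"yaw": 0,"gripper": 0}
    - {"translation": [0,0,0],"yaw": 0,"gripper": 0}

```text
clock: 9.3
ee_pos: [440.3, -158.9, 94.7]
eef_rot: [-0.345, 0.634, 0.344, 0.6]
force: [0.2, 0.7, -0.2]
gripper_width: 42.4
```

Run:
```python
from h import *
to([435.5,-163.2,46.5],0.983)
```

```text
clk 9.3 tcp [ 440.3 -158.9   94.7] zang 1.02 F [ 0.2  0.7 -0.2] w 42.4
units [ 2.42  0.04 -0.2 ] 0.047
```

Emit:
step_arm:
  plan:
    - {"translation": [0.4,0.04,-0.2],"yaw": 0.05,"gripper": 0}
    - {"translation": [0.8,0,0],"yaw": 0,"gripper": 0}
    - {"translation": [0.8,0,0],"yaw": 0,"gripper": 0}
    - {"translation": [0.4,0,0],"yaw": 0,"gripper": 0}
    - {"translation": [0,0,0],"yaw": 0,"gripper": 0}

```text
clock: 9.8
ee_pos: [436.3, -164.1, 46.7]
eef_rot: [-0.334, 0.64, 0.331, 0.608]
force: [0.7, 0.4, 0.3]
gripper_width: 42.8
```

Run:
```python
from h import *
to([435.5,-163.2,46.5],0.983)
```

```text
clk 9.8 tcp [ 436.3 -164.1   46.7] zang 0.979 F [0.7 0.4 0.3] w 42.8
units [0.01 0.06 0.01] -0.005
```

Close on the bar and lift.

Emit:
step_arm:
  plan:
    - {"translation": [0,0.05,0],"yaw": 0,"gripper": 1}
    - {"translation": [0,0,0],"yaw": 0,"gripper": 1}
    - {"translation": [0,0,0],"yaw": 0,"gripper": 1}
    - {"translation": [0,0,0],"yaw": 0,"gripper": 1}
    - {"translation": [0,0,0],"yaw": 0,"gripper": 1}
    - {"translation": [0,0,0],"yaw": 0,"gripper": 1}
  newtons: 60

```text
clock: 10.4
ee_pos: [436.6, -163.5, 49.5]
eef_rot: [-0.335, 0.639, 0.33, 0.609]
force: [-0.1, -0.4, -1.3]
gripper_width: 13.1
```

Run:
```python
from h import *
to([435.5,-163.2,200],1.39)
```

```text
clk 10.4 tcp [ 436.6 -163.5   49.5] zang 0.979 F [-0.1 -0.4 -1.3] w 13.1
units [-7.52  0.16 -0.32] -0.523
```

Emit:
step_arm:
  plan:
    - {"translation": [-0.5,0,0],"yaw": 0,"gripper": 1}
    - {"translation": [-1,0,0],"yaw": 0,"gripper": 1}
    - {"translation": [-1,0,0],"yaw": 0,"gripper": 1}
    - {"translation": [-1,0,0],"yaw": 0,"gripper": 1}
    - {"translation": [-1,0,0],"yaw": 0,"gripper": 1}
    - {"translation": [-1,0,0],"yaw": 0,"gripper": 1}
    - {"translation": [-1,0,0],"yaw": -0.13,"gripper": 1}
    - {"translation": [-1,0,0],"yaw": -0.13,"gripper": 1}
    - {"translation": [-1,0,0],"yaw": -0.13,"gripper": 1}
    - {"translation": [-0.3,0,0],"yaw": -0.13,"gripper": 1}

```text
clock: 11.4
ee_pos: [440.1, -158.6, 237.1]
eef_rot: [-0.454, 0.557, 0.456, 0.525]
force: [-1.3, -0.1, -0.7]
gripper_width: 12.9
```

Run:
```python
from h import *
to([534,63.3,200],1.391)
```

```text
clk 11.4 tcp [ 440.1 -158.6  237.1] zang 1.4 F [-1.3 -0.1 -0.7] w 12.9
units [ 1.39 -2.78 11.79] 0.011
```

Emit:
step_arm:
  plan:
    - {"translation": [0,-0.25,1],"yaw": 0.01,"gripper": 1}
    - {"translation": [0,-0.25,1],"yaw": 0,"gripper": 1}
    - {"translation": [0,-0.25,1],"yaw": 0,"gripper": 1}
    - {"translation": [0.1,-0.25,1],"yaw": 0,"gripper": 1}
    - {"translation": [0.1,-0.25,1],"yaw": 0,"gripper": 1}
    - {"translation": [0.1,-0.25,1],"yaw": 0,"gripper": 1}
    - {"translation": [0.1,-0.25,1],"yaw": 0,"gripper": 1}
    - {"translation": [0.1,-0.25,1],"yaw": 0,"gripper": 1}
    - {"translation": [0.1,-0.25,1],"yaw": 0,"gripper": 1}
    - {"translation": [0.2,-0.25,1],"yaw": 0,"gripper": 1}

```text
clock: 12.4
ee_pos: [522.6, 31.1, 222.0]
eef_rot: [-0.452, 0.559, 0.451, 0.529]
force: [0.3, 0.5, 0.2]
gripper_width: 12.7
```

Emit:
step_arm:
  plan:
    - {"translation": [0.2,-0.25,1],"yaw": 0,"gripper": 1}
    - {"translation": [0.2,0,0.6],"yaw": 0,"gripper": 1}
    - {"translation": [0,0,0],"yaw": 0,"gripper": 1}

```text
clock: 12.7
ee_pos: [533.0, 64.8, 213.4]
eef_rot: [-0.453, 0.558, 0.452, 0.528]
force: [-0.3, 0.1, -1.4]
gripper_width: 13.0
```

Run:
```python
from h import *
to([534,63.3,200],1.391); im=grab("wrist","w4"); grab("scene","s4")
p=proj(im,[534,63,140]);print(p)
u,v=int(p[0])-80,int(p[1])-70
u=max(0,u);v=min(max(0,v),270);print(u,v)
s=load("s4"); q=proj(s,[534,63,140]); a,b=int(q[0])-40,int(q[1])-45; print(q,a,b)
L=cv2.resize(im["frame"][v:v+130,u:u+160],(480,390),interpolation=cv2.INTER_CUBIC); Rr=cv2.resize(s["frame"][b:b+97,a:a+80],(320,390),interpolation=cv2.INTER_CUBIC)
cv2.imwrite("pics/c6.png",np.hstack([L,Rr]))
```

```text
clk 12.7 tcp [533.   64.8 213.4] zang 1.389 F [-0.3  0.1 -1.4] w 13.0
units [ 0.67 -0.08 -0.04] -0.002
[319.49488104 221.38285353]
239 151
[330.569002   197.53209235] 290 152
```

View pics/c6.png

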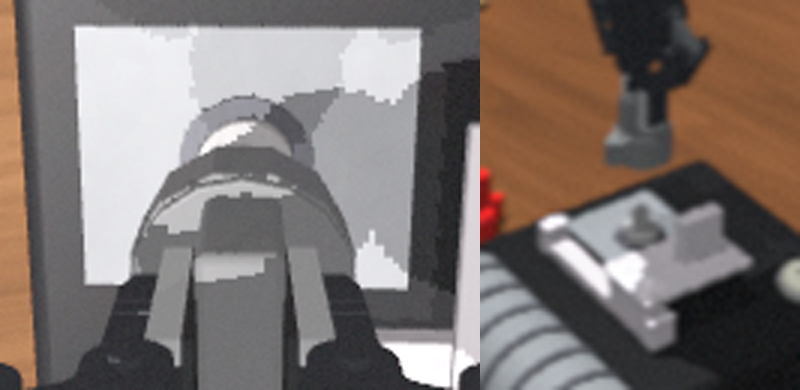

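Run:
```python
from h import *
im=load("w4"); P=lambda u,v,z:onz(im,(239+u/3-.33,151+v/3-.33),z)
s,M=st(); tcp=s["ee_pos"]; r=M[:,1]  # toward camera
zb=tcp[2]-49.5
a=P(243,148,zb); print("knob axis (bottom arc)",(a-22*r)[:2])
b=P(243,178,zb+25); print("knob axis (skirt top arc)",(b-22*r)[:2])
l,rr=P(133,265,zb+25),P(355,265,zb+25); print("skirt width",np.linalg.norm(rr-l),((l+rr)/2)[:2])
c=P(248,95,90); d=P(182,150,90),P(314,150,90); print("ring dia",np.linalg.norm(d[1]-d[0]))
e=P(245,115,100);print("seat from shoulder near edge",(e-14*r)[:2], "ring", (c-19*r)[:2])
print("tcp",tcp,"x axis",M[:,0].round(3))
```

```text
clk 12.8 tcp [533.   62.9 213.8] zang 1.387 F [ 0.1 -1.1 -1.2] w 13.1
knob axis (bottom arc) [533.90180251  63.81407104]
knob axis (skirt top arc) [533.41258135  64.69058355]
skirt width 41.445475542485354 [528.41647032  65.78820381]
ring dia 39.60058897034146
seat from shoulder near edge [532.09140872  62.73376574] ring [533.24004753  63.10835579]
tcp [532.95926883  62.91610457 213.8118667 ] x axis [-0.032 -0.029 -0.999]
```

Emit:
step_arm:
  plan:
    - {"translation": [0.7,-0.05,0],"yaw": 0,"gripper": 1}
    - {"translation": [0.7,-0.02,0.02],"yaw": 0,"gripper": 1}
    - {"translation": [0.6,-0.02,0.02],"yaw": 0,"gripper": 1}
    - {"translation": [0,0,0],"yaw": 0,"gripper": 1}
    - {"translation": [0,0,0],"yaw": 0,"gripper": 1}

```text
clock: 13.3
ee_pos: [532.6, 56.3, 174.6]
eef_rot: [-0.452, 0.561, 0.448, 0.53]
force: [0.3, 1.0, -0.6]
gripper_width: 13.0
```

Run:
```python
from h import *
to([533,62.5,165],1.39)
```

```text
clk 13.3 tcp [532.6  56.3 174.6] zang 1.381 F [ 0.3  1.  -0.6] w 13.0
units [0.47 0.03 0.32] -0.012
```

Emit:
step_arm:
  plan:
    - {"translation": [0,0,0.32],"yaw": -0.01,"gripper": 1}
    - {"translation": [0,0,0],"yaw": 0,"gripper": 1}

```text
clock: 13.5
ee_pos: [534.1, 62.6, 175.3]
eef_rot: [-0.454, 0.559, 0.45, 0.528]
force: [-0.0, -0.7, -0.7]
gripper_width: 13.1
```

Run:
```python
from h import *
to([533,62.5,165],1.39)
for _ in range(3): arm.get_image("wrist"); to([533,62.5,165],1.39)
```

```text
clk 13.5 tcp [534.1  62.6 175.3] zang 1.388 F [-0.  -0.7 -0.7] w 13.1
units [0.52 0.04 0.  ] -0.002
clk 13.55 tcp [534.1  62.1 175.3] zang 1.388 F [ 0.4 -0.5 -0.8] w 12.8
units [0.52 0.04 0.03] -0.003
clk 13.6 tcp [533.9  61.9 175.2] zang 1.387 F [ 0.7 -0.2 -1.3] w 12.8
units [0.51 0.04 0.04] -0.003
clk 13.65 tcp [533.9  61.8 175.2] zang 1.387 F [ 0.7 -0.7 -0.8] w 12.8
units [0.51 0.04 0.04] -0.003
```

Emit:
step_arm:
  plan:
    - {"translation": [0.3,0.03,0.05],"yaw": 0,"gripper": 1}
    - {"translation": [0.2,0,0.05],"yaw": 0,"gripper": 1}
    - {"translation": [0.2,0,0.03],"yaw": 0,"gripper": 1}

```text
clock: 13.95
ee_pos: [533.8, 64.1, 160.9]
eef_rot: [-0.454, 0.558, 0.45, 0.529]
force: [1.8, -2.5, 1.2]
gripper_width: 13.1
```

Run:
```python
from h import *
to([533,62.5,149],1.39)
```

```text
clk 13.95 tcp [533.8  64.1 160.9] zang 1.387 F [ 1.8 -2.5  1.2] w 13.1
units [ 0.6   0.01 -0.07] -0.004
```

Emit:
step_arm:
  plan:
    - {"translation": [0.25,0,-0.03],"yaw": 0,"gripper": 1}
    - {"translation": [0.25,0,0],"yaw": 0,"gripper": 1}
    - {"translation": [0.25,0,0],"yaw": 0,"gripper": 1}

```text
clock: 14.25
ee_pos: [533.7, 63.1, 144.6]
eef_rot: [-0.454, 0.558, 0.45, 0.529]
force: [-0.1, 0.4, 6.4]
gripper_width: 13.0
```

Run:
```python
from h import *
to([533,62.5,143],1.39)
```

```text
clk 14.25 tcp [533.7  63.1 144.6] zang 1.387 F [-0.1  0.4  6.4] w 13.0
units [ 0.08  0.03 -0.03] -0.004
```

Emit:
step_arm:
  plan:
    - {"translation": [0.2,0,0],"yaw": 0,"gripper": 1}
    - {"translation": [0.2,0,0],"yaw": 0,"gripper": 1}
    - {"translation": [0.2,0,0],"yaw": 0,"gripper": 1}

```text
clock: 14.55
ee_pos: [534.6, 63.4, 140.6]
eef_rot: [-0.454, 0.557, 0.449, 0.531]
force: [-15.1, -1.2, 65.0]
gripper_width: 13.0
```

Hard stop reached at 65 N. I'll ease it to a moderate push.

Emit:
step_arm:
  plan:
    - {"translation": [0.03,0,0],"yaw": 0,"gripper": 1}
    - {"translation": [0.05,0,0],"yaw": 0,"gripper": 1}

```text
clock: 14.75
ee_pos: [534.2, 63.5, 142.0]
eef_rot: [-0.454, 0.556, 0.449, 0.532]
force: [-1.9, -0.6, 7.7]
gripper_width: 12.9
```

Run:
```python
from h import *
for i in range(4): st(); im=grab("wrist","w5")
s,M=st(); print("toolx",M[:,0].round(3))
sc=grab("scene","s5"); q=proj(sc,[534,63,130]); a,b=int(q[0])-50,int(q[1])-50
L=cv2.resize(im["frame"][130:280,230:415],(480,390),interpolation=cv2.INTER_CUBIC); Rr=cv2.resize(sc["frame"][b:b+97,a:a+80],(320,390),interpolation=cv2.INTER_CUBIC)
cv2.imwrite("pics/c7.png",np.hstack([L,Rr]))
```

```text
clk 14.75 tcp [534.2  63.5 142. ] zang 1.386 F [-1.9 -0.6  7.7] w 12.9
clk 14.8 tcp [534.2  63.5 141.8] zang 1.386 F [-1.6  0.2  7. ] w 13.1
clk 14.85 tcp [534.3  63.5 141.5] zang 1.386 F [-1.6  0.3  7.3] w 12.8
clk 14.9 tcp [534.3  63.5 141.4] zang 1.386 F [-1.8  0.5  6.8] w 12.9
clk 14.95 tcp [534.3  63.5 141.3] zang 1.386 F [-0.2 -0.1  8.2] w 12.7
toolx [-0.021 -0.028 -0.999]
```

View pics/c7.png

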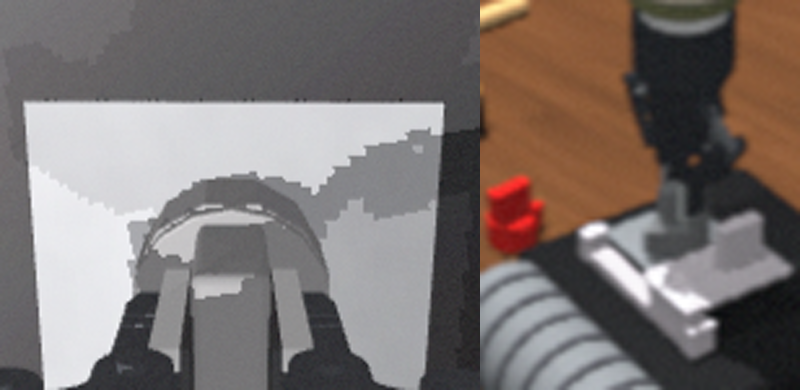

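The knob is down on the shoulder, with no step or tilt visible. The push is only about 8 N, so I'll firm it up.

Emit:
step_arm:
  plan:
    - {"translation": [0.1,0,0],"yaw": 0,"gripper": 1}
    - {"translation": [0.1,0,0],"yaw": 0,"gripper": 1}

```text
clock: 15.2
ee_pos: [534.4, 63.4, 140.9]
eef_rot: [-0.454, 0.556, 0.449, 0.533]
force: [-9.4, -0.4, 39.5]
gripper_width: 12.9
```

Run:
```python
from h import *
for i in range(6): st(); arm.get_image("wrist")
```

```text
clk 15.2 tcp [534.4  63.4 140.9] zang 1.385 F [-9.4 -0.4 39.5] w 12.9
clk 15.25 tcp [534.3  63.4 140.9] zang 1.385 F [-8.3 -0.6 34.3] w 13.0
clk 15.3 tcp [534.3  63.4 140.9] zang 1.386 F [-7.9  0.1 33.3] w 12.9
clk 15.35 tcp [534.3  63.4 140.9] zang 1.386 F [-7.6 -0.7 33.8] w 12.7
clk 15.4 tcp [534.3  63.4 140.9] zang 1.386 F [-7.4 -0.7 34.3] w 13.1
clk 15.45 tcp [534.3  63.4 140.9] zang 1.386 F [-7.1 -0.9 33. ] w 13.1
```

The push is steady at about 33 N, well above the 9 N the spring needs. The TCP height matches a fully seated, fully pressed knob, so I'm handing in.

Run:
```python
from h import *
print(arm.sign_off()); st()
```

```text
the job is handed in; nothing more can be done
None
the job is handed in; nothing more can be done
```

I slid the transport lock to its far end stop. I then took the grey knob with the nose, turned it flat to flat, seated it on the D-shaft and pressed the shaft down to its hard stop. I handed in with the knob still gripped and held down. The hand-in reported no verdict.

**Last checks that agreed:**
- **Lock:** it stopped against about 17 N. In the wrist image the fin sat 84.6 mm along the track from the shaft (end stop at 85 mm).
- **Knob on the shaft:** the side forces dropped to near zero as it went on, and the knob and seat positions agreed to about 1 mm before insertion. The jaw direction was within about 0.01 rad of the pump's y axis. The last crop showed the knob down on the shoulder with no visible gap or tilt.
- **Push and grip:** the push was steady at about 33 N with the TCP still at z 140.9 mm; the spring needs about 9 N. The gripper was closed on the 14 mm bar at a reading of about 13 mm.
- **Bystanders:** I touched none of them. I did not measure their positions again at the end.

**Checks that were off:**
- **Tool tilt:** the tool was left tilted by about 0.03 rad after the lock push, still well inside the 0.12 rad limit.
- **Height in the grip:** the TCP ended about 2.6 mm lower than the height read just after closing predicted. It matches the height read before closing, so the knob probably rose with the fingers as they closed, or slipped slightly in the grip.
- **Push peak:** the push reached 65 N (wrist limit 120 N) before I eased it.

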